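Set the filling sleeve, then swing the ball dish round to it and hold it ready to pour

TASK

Take the brass sleeve from the leaning rack, seat it fully in the black block's round hole, upright with its wide collar on top, and let go. Then lift the dish by its bail straight up clear of its stand, and only then turn it smoothly a quarter turn (either way) from how it stood, keeping it level with the loose ball in the middle. Finish holding the dish still in the air, touching nothing else, its spout tip centred about 30 mm above the sleeve's mouth; leave the other things alone.

Things in the scene. Friction and masses are not known exactly. Their poses are not given: they have to be found in the camera images.
- sleeve_mid (a point): Loose brass sleeve, 90 g, 36 mm long, bore 22 mm: spigot (diameter 30, length 22 mm, tapered end) and wide collar (diameter 46, height 14 mm). Point on its axis half-way along; the collar spans 4 to 18 mm from here along z (z: spigot to collar end). At the start the spigot is in the leaning rack's hole, collar on the rack's face, and pulls out along its axis.
- sleeve_mouth (a point): Centre of the sleeve's open end at the top of the collar, 18 mm from the point sleeve_mid along z.
- rack: Grey leaning rack, fixed, origin under its middle: base 110 x 70 mm; a plate 64 x 64 x 26 mm leans 30 degrees so that its face looks up and towards the rack's own -x (roughly to the robot); a 33 mm hole goes through it square to the face, mouth centre 52 mm above the origin. The upper edge is 70 mm above the bench.
- block_hole0 (a point): Centre of the mouth of the round hole in the black packing block (fixed, 90 x 90 x 32 mm), in the block's top face, 32 mm above the bench; hole diameter 33 mm, 26 mm deep, z up. The seated sleeve's collar rests on the block's top, sleeve_mid 4 mm below this point.
- stand: Low square stand, 110 x 110 x 16 mm, fixed, aluminium with a black rubber top, origin at its underside's centre on the bench. At the start the dish stands on it, with the spout along the stand's x axis and the bail along its y axis (within 2 degrees).
- dish_grip (a point): Where to grip the dish: middle of the straight top bar of its bail. Steel bar 12 mm wide (along the dish's x), 14 mm high, 120 mm long (along y), 90 mm above the dish's underside, right over its centre. Axes: x towards the spout, z up. The dish weighs about 280 g and hangs nearly in balance from here.
- dish_centre (a point): Centre of the dish's floor, 6 mm above its underside, 84 mm below dish_grip. The dish is round, aluminium, 116 mm across, rim 20 mm high; its floor is a shallow cone rising 5 degrees from here, which keeps the ball in the middle unless the dish is tilted or jerked (above about 0.8 m/s2).
- dish: The dish as a whole, loose; origin at the centre of its underside, same axes as dish_grip.
- dish_spout (a point): Tip of the spout, an open channel 24 mm wide (floor 9 to 12 mm above the dish's underside, walls to 19 mm): 90 mm from the dish's centre along its x axis, 12 mm above its underside.
- ball_center (a point): Centre of the loose polished steel ball, 18 mm in diameter, 24 g, resting in the middle of the dish.
- sleeve: The sleeve as a whole, loose; origin at the centre of the spigot's end, z towards the collar.
- ring_magnet: Bystander: steel-grey ring magnet, 32 mm across, 10 mm high, origin at its underside.
- pot_magnet: Bystander: small steel pot magnet with a stud, 32 mm across, 18 mm high.
- driver: Bystander: screwdriver with a black handle, 170 mm long, lying.
- tin: Bystander: open steel tin, 72 mm across, 40 mm high.
- jar: Bystander: glass jar with a steel cap, 48 mm across, 70 mm high.
- bar_magnet: Bystander: dark bar magnet, 15 x 80 x 12 mm, lying.
- carton: Bystander: small closed cardboard carton, 70 x 90 x 50 mm.
Mind the look-alikes: they are no part of the job. Of the things like the dish, leave any that is pink or purple; of the rest the smaller one is meant.

How it is judged:
By the outcome, as a careful person would: the job done as asked, in the order asked, and still so for the second after the job is handed in, while the arm keeps its last pose, push and grip.
It also fails if it takes over 70 s, if anything falls off the work surface, if the arm or the gripper's body presses on something with over 40 N, if the wrist force passes 120 N, or if a joint passes its speed limit or range.

ROBOT

A 6-joint arm with a two-finger parallel gripper is mounted at the origin on the work surface. World frame = base frame: x ahead of the robot, y to its left, z up, the work surface at z = 0. Lengths are in m, angles in rad, forces in N, time in s.
With the tool pointing down it reaches from about 0.3 to 0.775 m from the base axis. Payload 14.6 kg.
Tool frame: the origin (TCP) lies midway between the tips of the shut fingers; the grasp point (between the pads) lies 19 mm behind it (grasp_offset is the distance from the TCP to the grasp point, in m); z points along the fingers, y is the line along which they close (so a half turn about z gives the same grasp; the last joint's range is limited). The gripper opens to 94 mm and grips with 3 to 60 N. Pads are 16 mm wide; open, the fingers measure 119 mm over their backs; the gripper's body (75 mm by 177 mm) begins 78 mm behind the grasp point.
Start: joints at [1.272, 0.3, 1.521, -0, 1.321, -0.067], TCP at [0.126, 0.535, 0.205] pointing down, gripper open.
Joint ranges: [-3.03, 3.03], [-0.79, 2.21], [0.23, 2.52], [-1.04, 4.18], [0, 3.07], [-2.55, 2.55]. Speed limits (rad/s): [2.22, 2.22, 2.57, 3.14, 3.14, 3.14].

INTERFACE

Orientations are given as [roll, pitch, yaw] about the fixed x, y, z axes, in that order (R = Rz(yaw) Ry(pitch) Rx(roll)).
In Python, from station import * gives the robot as it stands. The module is installed in compiled form; this text tells all that it offers.
- The arm moves only by the tool send_rows, never from a script. Its argument "rows" is a list of rows, each an object of numbers: "dx", "dy", "dz": the shift along the tool's x, y, z in mm; "roll": the turn about the tool's z in degrees; "jaw": the closure, from -1 (fully open) to 1 (shut). In form: [{"dx": .., "dy": .., "dz": .., "roll": .., "jaw": ..}, ...]. A call has 1 to 12 rows; each row shifts and turns the commanded pose from where the row before left it, along the tool's axes as they then stand; what a row does not reach is not made up. A row lasts 1/12 s, in which the tool goes at most 41.7 mm and 7.16 degrees, less where a joint would pass 70% of its speed; a pose out of reach is approached as far as the arm can. A call is refused whole if a number of a shift passes 41.7 or a number of a turn 7.16, either way. A call with a gripper value outside its range is refused whole. The fingers move at their own pace and stop on an object; "force" is the grip in N (left out, the last holds). Time passes only in rows, so rows that do not move let the fingers close. It gives the time, the measured TCP pose, the force, the opening and the grip force at its end, in the units of the state.
- get_obs(): the state, without advancing time (a new reading comes with each control period).
- camera(name): name is "scene" or "top" or "wrist"; returns a dict with "frame" (400x640x3 uint8, red, green, blue), "z_map" (400x640 float32, m along the optical axis (not along the pixel's ray), 0 where there is no reading), "camera_matrix" (3x3 intrinsics, pixels), "rvec" (rotation vector, rad) and "tvec" (3), from world to camera coordinates, as OpenCV has them. Camera axes: x right, y down, z forward; pixel columns grow to the right and rows downward; lengths in m; the calibration is good to about 2 mm. A picture is of the moment at which its call begins.
- hand_in(): hands the job in; it is judged then, once.
The state is a dict: "time_s": time; "qpos": joint angles; "joint_vel": joint speeds; "tau": joint torques, N m; "ee_pos": TCP position; "eef_rot": TCP orientation; "force": force on the tool from outside, world axes, zero at the start; "moment": the same for the moment, N m; "grip_width": finger opening in m; "grip_force": force on a finger pad.
Only numpy, scipy, OpenCV 4.12 (cv2) and the standard library are available. Lean on these libraries where they do the work, as an engineer would, in place of code of your own. Each camera call takes 0.05 s, during which the arm holds its last target. There are 200 camera calls.

## Working session

There is one attempt and no reset: what is moved stays moved. The work goes in short steps, Python scripts to look and compute and a tool call to move; the robot and the scene stay as the last step left them, time stands still between calls to the robot, and variables do not carry over. Pictures are saved under pics/ and viewed, at most 10 in all, crops included, and the job is handed in when it is done.

Besides the shell and the picture viewer there is one more tool, called after ">>>" as a command line: name --argument value ..., lists and objects as JSON in quotes. send_rows: Moves the arm, as the interface text tells. Its arguments: {"type":"object","properties":{"rows":{"type":"array"},"force":{"type":"number"}},"required":["rows"]}

```bash
mkdir -p pics
cat > h.py <<'E'
from station import *
import numpy as np, cv2
def shot(n):
    c=camera(n); R=cv2.Rodrigues(np.array(c["rvec"],float))[0]; K=np.array(c["camera_matrix"]); t=np.array(c["tvec"],float).ravel()
    v,u=np.mgrid[:400,:640]; z=c["z_map"]
    P=np.stack([(u-K[0,2])/K[0,0]*z,(v-K[1,2])/K[1,1]*z,z],-1)
    W=(P-t)@R; W[z==0]=np.nan
    return c["frame"],W
def save(f,n,box=None,s=1):
    if box: f=f[box[1]:box[3],box[0]:box[2]]
    cv2.imwrite("pics/"+n,cv2.cvtColor(cv2.resize(f,None,fx=s,fy=s,interpolation=cv2.INTER_CUBIC),cv2.COLOR_RGB2BGR))
E
python3 - <<'E'
from h import *
print(get_obs())
for n in("scene","top"):
    f,W=shot(n); save(f,n+".png",s=1.25); np.savez(n,f=f,W=W)
E
```

```text
{'time_s': 0.0, 'qpos': array([ 1.27242372e+00,  3.00455441e-01,  1.52158307e+00, -4.37629234e-05,
        1.32069224e+00, -6.65830603e-02]), 'joint_vel': array([ 0.00141128, -0.00050133,  0.00036936,  0.00020921,  0.00102743,
        0.00052781]), 'tau': array([ 8.45207651e-04, -5.31811273e+01, -3.52728724e+01,  7.08086975e-02,
        2.44824355e-02, -6.69562291e-05]), 'ee_pos': array([0.12627344, 0.53503871, 0.20489408]), 'eef_rot': array([-3.14045426e+00, -3.34267582e-05,  2.90981394e+00]), 'force': array([-0.00462147, -0.16957123, -0.09895221]), 'moment': array([0.00616434, 0.02646782, 0.02103978]), 'grip_force': 0.0, 'grip_width': 0.09409534472226772}
```

View pics/scene.png

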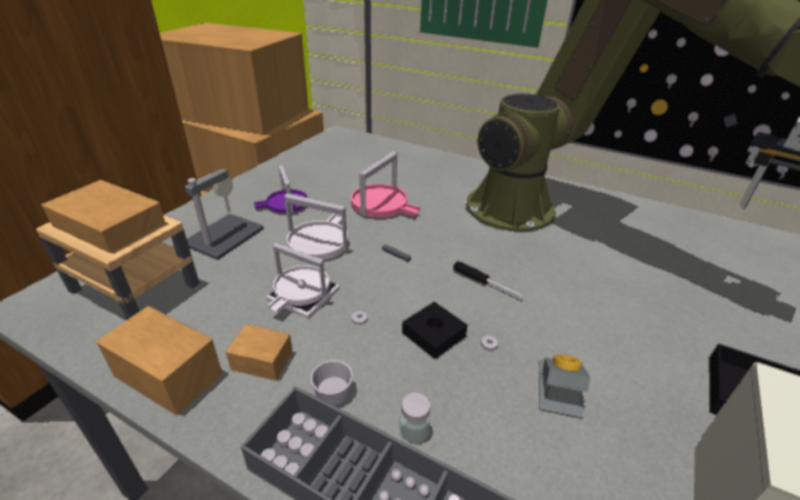

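View pics/top.png

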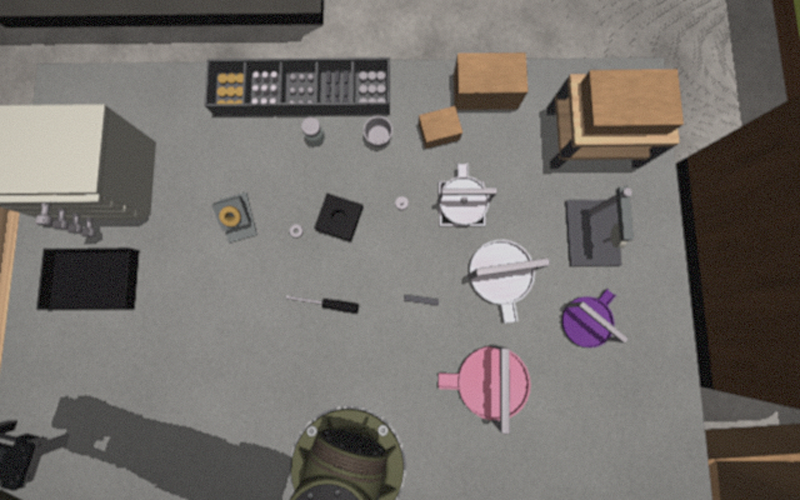

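The top view shows the rack with the sleeve at about (232,217), the black block at (339,217), and the white dish on its stand at (463,200) with its spout pointing up, away from the robot. The larger white dish at (502,272) is a look-alike.

Run:
```python
from h import *
for n in("top","scene"):
    d=np.load(n+".npz"); f=d["f"].astype(int); W=d["W"]; z=W[...,2]; X=W[...,0];Y=W[...,1]
    if n=="top":
        for u,v in((186,173),(271,172),(370,160),(0,0)): print(u,v,W[v,u].round(3))
    hsv=cv2.cvtColor(d["f"],cv2.COLOR_RGB2HSV)
    if n=="top": c0={k:W[v,u][:2] for k,(u,v) in dict(rack=(188,174),block=(271,180),dish=(370,160)).items()}
    near=lambda k,r:np.hypot(X-c0[k][0],Y-c0[k][1])<r
    br=near("rack",.08)&(hsv[...,1]>110)&(hsv[...,2]>80)
    P=W[br]; print(n,"brass",len(P),P.mean(0).round(4),P.min(0).round(3),P.max(0).round(3))
    c,s,vt=np.linalg.svd(P-P.mean(0)); print(" normal",vt[2].round(3),s.round(3))
    rk=near("rack",.09)&(z>.006)&(z<.02); 
    if rk.sum()>10: print(" rackbase",cv2.minAreaRect((W[rk][:,:2]*1000).astype(np.float32)))
    bl=near("block",.08)&(z>.026)&(z<.038); print(" block",bl.sum(),cv2.minAreaRect((W[bl][:,:2]*1000).astype(np.float32)),np.median(z[bl]))
    st=near("dish",.1)&(z>.010)&(z<.019); 
    print(" stand",st.sum(),cv2.minAreaRect((W[st][:,:2]*1000).astype(np.float32)))
    ba=near("dish",.12)&(z>.10)&(z<.13); P=W[ba]; 
    print(" bail",len(P),cv2.minAreaRect((P[:,:2]*1000).astype(np.float32)),P[:,2].max(), np.median(P[:,2]))
    rim=near("dish",.12)&(z>.028)&(z<.042); P=W[rim]; print(" rim",cv2.minEnclosingCircle((P[:,:2]*1000).astype(np.float32)),cv2.minAreaRect((P[:,:2]*1000).astype(np.float32)))
```

```text
186 173 [0.565 0.278 0.009]
271 172 [0.567 0.025 0.003]
370 160 [ 0.591 -0.268  0.039]
0 0 [ 1.596  1.467 -0.573]
top brass 174 [0.5543 0.2657 0.0607] [0.534 0.245 0.006] [0.576 0.286 0.075]
 normal [-0.684 -0.008  0.73 ] [0.167 0.15  0.102]
 rackbase ((557.3295288085938, 275.7197265625), (116.04471588134766, 86.18470001220703), 16.04185676574707)
 block 843 ((557.4705810546875, 23.94405746459961), (90.4969253540039, 90.46996307373047), 71.46965789794922) 0.031565612234171175
 stand 153 ((590.2880249023438, -268.57623291015625), (108.70179748535156, 108.47471618652344), 87.96233367919922)
 bail 236 ((592.0830078125, -270.32403564453125), (117.3707504272461, 13.042448043823242), 89.71784973144531) 0.11641709307159438 0.11169126291059583
 rim ((583.9293212890625, -289.1058044433594), 101.91805267333984) ((576.5828857421875, -281.58953857421875), (197.67123413085938, 115.75703430175781), 34.44414520263672)
scene brass 222 [0.567  0.2677 0.0639] [0.543 0.245 0.052] [0.581 0.29  0.073]
 normal [ 0.327  0.091 -0.941] [0.177 0.169 0.06 ]
 rackbase ((580.2836303710938, 273.1859436035156), (88.41002655029297, 67.9884033203125), 14.354825019836426)
 block 957 ((561.28173828125, 23.91567611694336), (91.4915542602539, 92.81095886230469), 70.79781341552734) 0.030370924137219788
 stand 188 ((596.0081787109375, -268.89642333984375), (107.3248291015625, 110.44304656982422), 0.041010234504938126)
 bail 261 ((596.1444702148438, -270.61627197265625), (119.75939178466797, 15.44144058227539), 89.769287109375) 0.11313325853506133 0.10957464629633232
 rim ((610.8547973632812, -271.85723876953125), 74.77566528320312) ((605.454345703125, -265.4361572265625), (141.34765625, 114.67512512207031), 31.68766212463379)
```

>>> send_rows --rows '[{"roll": -7},{"roll": -7},{"roll": -7},{"roll": -7},{"dx": -21.5,"dy": -23},{"dx": -21.5,"dy": -23},{"dx": -21.5,"dy": -23},{"dx": -21.5,"dy": -23},{"dx": -21.5,"dy": -23},{"dx": -21.5,"dy": -23},{"dx": -21.5,"dy": -23},{"dx": -21.5,"dy": -23}]'

```text
invalid input at $.rows[0]: expected keys dx, dy, dz, roll, jaw
```

>>> send_rows --rows '[{"dx": -21.5,"dy": -23},{"dx": -21.5,"dy": -23},{"dx": -21.5,"dy": -23},{"dx": -21.5,"dy": -23},{"dx": -21.5,"dy": -23},{"dx": -21.5,"dy": -23},{"dx": -21.5,"dy": -23},{"dx": -21.5,"dy": -23},{},{}]'

```text
invalid input at $.rows[0]: expected keys dx, dy, dz, roll, jaw
```

Run:
```python
from h import *
o=get_obs(); print(o['ee_pos'],o['eef_rot'],o['qpos'])
f,W=shot("wrist"); save(f,"w1.png"); np.savez("w1",f=f,W=W)
hsv=cv2.cvtColor(f,cv2.COLOR_RGB2HSV)
br=(hsv[...,1]>110)&(hsv[...,2]>80)&(W[...,2]<.1)&(W[...,2]>.04)&(np.hypot(W[...,0]-.56,W[...,1]-.267)<.05)
P=W[br]; print(len(P),P.mean(0),P.min(0),P.max(0))
# plane fits by RANSAC-ish
rng=np.random.default_rng(0); Q=W[(np.hypot(W[...,0]-.565,W[...,1]-.267)<.06)&(W[...,2]>.025)]
def plane(P):
    best=None
    for _ in range(500):
        a,b,c=P[rng.choice(len(P),3,False)]; n=np.cross(b-a,c-a); l=np.linalg.norm(n)
        if l<1e-9: continue
        n/=l; i=abs((P-a)@n)<.0015
        if best is None or i.sum()>best.sum(): best=i
    S=P[best]; n=np.linalg.svd(S-S.mean(0))[2][2]; n*=np.sign(n[2]); return n,S
for X in(P,Q):
    n,S=plane(X); print(len(S),"n",n.round(3),"tilt",np.degrees(np.arccos(n[2])).round(1),"az",np.degrees(np.arctan2(-n[1],-n[0])).round(1),S.mean(0).round(4))
    e1=np.cross(n,[0,0,1]); e1/=np.linalg.norm(e1); e2=np.cross(n,e1); q=np.c_[(S-S.mean(0))@e1,(S-S.mean(0))@e2]
    r=cv2.minEnclosingCircle((q*1000).astype(np.float32)); print(r,"c",(S.mean(0)+(r[0][0]*e1+r[0][1]*e2)/1000).round(4)); print(cv2.minAreaRect((q*1000).astype(np.float32)))
```

```text
[0.12628786 0.5350795  0.20497308] [-3.14063199e+00 -6.21725264e-05  2.90981638e+00] [ 1.27240047e+00  3.00381508e-01  1.52149218e+00 -1.97860139e-06
  1.32068164e+00 -6.66191251e-02]<stdin>:6: RuntimeWarning: Mean of empty slice.
  ret = um.true_divide(
Traceback (most recent call last):
ValueError: zero-size array to reduction operation minimum which has no identity
```

View pics/w1.png

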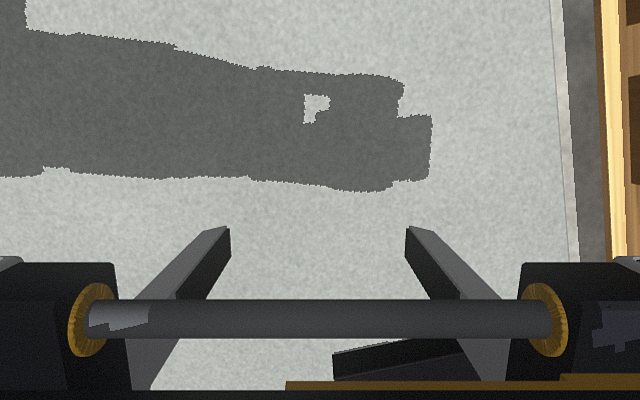

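The rows were refused because all five keys are needed, so the arm didn't move. The wrist picture shows only bare bench, with the fingertips at about (230,230) and (405,230).

>>> send_rows --rows '[{"dx": 0,"dy": 0,"dz": 0,"roll": -7,"jaw": -1},{"dx": 0,"dy": 0,"dz": 0,"roll": -7,"jaw": -1},{"dx": 0,"dy": 0,"dz": 0,"roll": -7,"jaw": -1},{"dx": 0,"dy": 0,"dz": 0,"roll": -7,"jaw": -1},{"dx": -21.5,"dy": -23,"dz": 0,"roll": 0,"jaw": -1},{"dx": -21.5,"dy": -23,"dz": 0,"roll": 0,"jaw": -1},{"dx": -21.5,"dy": -23,"dz": 0,"roll": 0,"jaw": -1},{"dx": -21.5,"dy": -23,"dz": 0,"roll": 0,"jaw": -1},{"dx": -21.5,"dy": -23,"dz": 0,"roll": 0,"jaw": -1},{"dx": -21.5,"dy": -23,"dz": 0,"roll": 0,"jaw": -1},{"dx": -21.5,"dy": -23,"dz": 0,"roll": 0,"jaw": -1},{"dx": -21.5,"dy": -23,"dz": 0,"roll": 0,"jaw": -1}]'

```text
time_s: 1.15
ee_pos: [0.3405, 0.3999, 0.2053]
eef_rot: [-3.141, -0.0, -2.885]
force: [0.9, 0.4, 1.2]
grip_width: 0.0942
grip_force: 0.0
```

>>> send_rows --rows '[{"dx": -21.5,"dy": -23,"dz": 0,"roll": 0,"jaw": -1},{"dx": -21.5,"dy": -23,"dz": 0,"roll": 0,"jaw": -1},{"dx": -21.5,"dy": -23,"dz": 0,"roll": 0,"jaw": -1},{"dx": -21.5,"dy": -23,"dz": 0,"roll": 0,"jaw": -1},{"dx": -21.5,"dy": -23,"dz": 0,"roll": 0,"jaw": -1},{"dx": -21.5,"dy": -23,"dz": 0,"roll": 0,"jaw": -1},{"dx": 0,"dy": 0,"dz": 0,"roll": 0,"jaw": -1},{"dx": 0,"dy": 0,"dz": 0,"roll": 0,"jaw": -1},{"dx": 0,"dy": 0,"dz": 0,"roll": 0,"jaw": -1}]'

```text
time_s: 1.9
ee_pos: [0.4988, 0.3005, 0.2051]
eef_rot: [3.142, -0.001, -2.885]
force: [0.6, 0.3, -0.1]
grip_width: 0.0938
grip_force: 0.0
```

```bash
cat > m.py <<'E'
from h import *
import sys
o=get_obs(); print(o['ee_pos'],o['eef_rot'],o['qpos'],o['time_s'])
f,W=shot("wrist"); save(f,sys.argv[1]+".png"); np.savez(sys.argv[1],f=f,W=W)
hsv=cv2.cvtColor(f,cv2.COLOR_RGB2HSV)
br=(hsv[...,1]>110)&(hsv[...,2]>80)&(W[...,2]<.1)&(W[...,2]>.04)&(np.hypot(W[...,0]-.56,W[...,1]-.267)<.05)
P=W[br]; print(len(P))
rng=np.random.default_rng(0); Q=W[(np.hypot(W[...,0]-.565,W[...,1]-.267)<.06)&(W[...,2]>.025)&~br]
def plane(P):
    best=None
    for _ in range(500):
        a,b,c=P[rng.choice(len(P),3,False)]; n=np.cross(b-a,c-a); l=np.linalg.norm(n)
        if l<1e-9: continue
        n/=l; i=abs((P-a)@n)<.0015
        if best is None or i.sum()>best.sum(): best=i
    S=P[best]; n=np.linalg.svd(S-S.mean(0))[2][2]; n*=np.sign(n[2]); return n,S
for X in(P,Q):
    if len(X)<50: continue
    n,S=plane(X); print(len(S),"n",n.round(3),"tilt",np.degrees(np.arccos(n[2])).round(1),"az",np.degrees(np.arctan2(-n[1],-n[0])).round(1),S.mean(0).round(4))
    e1=np.cross(n,[0,0,1]); e1/=np.linalg.norm(e1); e2=np.cross(n,e1); q=np.c_[(S-S.mean(0))@e1,(S-S.mean(0))@e2]
    r=cv2.minEnclosingCircle((q*1000).astype(np.float32)); print(r,"c",(S.mean(0)+(r[0][0]*e1+r[0][1]*e2)/1000).round(4)); print(cv2.minAreaRect((q*1000).astype(np.float32)))
E
python3 m.py w2
```

```text
[0.49882511 0.30052037 0.20514794] [ 3.14156812e+00 -7.17755287e-04 -2.88480682e+00] [ 4.79249275e-01  3.72897275e-01  1.42466760e+00  1.87045469e-04
  1.34472244e+00 -1.34837487e+00] 1.9
1475
1233 n [-0.48  -0.137  0.867] tilt 29.9 az 15.9 [0.5555 0.2662 0.0633]
((0.0663338154554367, 0.5789986848831177), 22.889041900634766) c [0.555  0.2661 0.063 ]
((-0.09101414680480957, 0.3614158630371094), (44.27785873413086, 44.64079666137695), 42.141944885253906)
3206 n [-0.203  0.979  0.021] tilt 88.8 az -78.3 [0.5143 0.2551 0.2718]
((21.568565368652344, 100.18386840820312), 146.75314331054688) c [0.535  0.2615 0.1717]
((14.461255073547363, 102.4669418334961), (291.7675476074219, 66.2569351196289), 72.19146728515625)
```

View pics/w2.png

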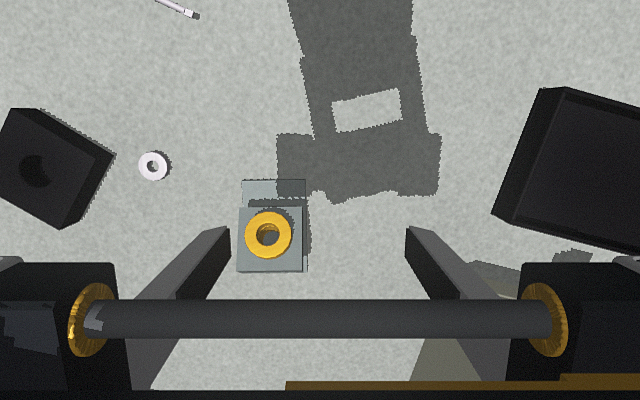

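The wrist picture shows the brass sleeve centred at (268,235) in the rack, and the black block at the left with its hole at about (38,170). The collar fit is clean: mouth at (0.555, 0.266, 0.063), tilt 30°.

>>> send_rows --rows '[{"dx": -22.4,"dy": -24.2,"dz": 0,"roll": -1,"jaw": -1},{"dx": -22.4,"dy": -24.2,"dz": 0,"roll": 0,"jaw": -1},{"dx": 0,"dy": 0,"dz": 25,"roll": 0,"jaw": -1},{"dx": 0,"dy": 0,"dz": 25,"roll": 0,"jaw": -1},{"dx": 0,"dy": 0,"dz": 25,"roll": 0,"jaw": -1},{"dx": 0,"dy": 0,"dz": 25,"roll": 0,"jaw": -1},{"dx": 0,"dy": 0,"dz": 15,"roll": 0,"jaw": -1},{"dx": 0,"dy": 0,"dz": 15,"roll": 0,"jaw": -1},{"dx": 0,"dy": 0,"dz": 10,"roll": 0,"jaw": -1},{"dx": 0,"dy": 0,"dz": 9.5,"roll": 0,"jaw": -1},{"dx": 0,"dy": 0,"dz": 0,"roll": 0,"jaw": -1},{"dx": 0,"dy": 0,"dz": 0,"roll": 0,"jaw": -1}]'

```text
time_s: 2.95
ee_pos: [0.5551, 0.2657, 0.0562]
eef_rot: [-3.142, 0.0, -2.867]
force: [-0.5, -0.4, -0.1]
grip_width: 0.0943
grip_force: 0.0
```

```bash
python3 - <<'E'
from h import *
d=np.load("w2.npz"); W=d["W"]
b=(np.hypot(W[...,0]-.56,W[...,1]-.024)<.075)&(abs(W[...,2]-.032)<.005)
print(b.sum(),cv2.minAreaRect((W[b][:,:2]*1000).astype(np.float32)),np.median(W[b][:,2]))
E
python3 m.py w3 | head -5
```

```text
6780 ((561.614501953125, 23.711952209472656), (91.47592163085938, 91.74673461914062), 71.12380981445312) 0.03145081993056649
[0.55509695 0.2657089  0.05621156] [-3.14159083e+00  4.95683711e-05 -2.86679038e+00] [ 3.86935328e-01  5.95528968e-01  1.46217066e+00 -8.32180320e-06
  1.08384397e+00 -1.45865937e+00] 2.95
4904
4369 n [-0.48  -0.136  0.867] tilt 29.9 az 15.9 [0.5557 0.2659 0.0634]
((0.13372045755386353, 0.8436701893806458), 22.839202880859375) c [0.5549 0.2658 0.063 ]
```

Well aligned. I'll close gently.

>>> send_rows --rows '[{"dx": 0,"dy": 0,"dz": 0.7,"roll": 0,"jaw": 1},{"dx": 0,"dy": 0,"dz": 0,"roll": 0,"jaw": 1},{"dx": 0,"dy": 0,"dz": 0,"roll": 0,"jaw": 1},{"dx": 0,"dy": 0,"dz": 0,"roll": 0,"jaw": 1},{"dx": 0,"dy": 0,"dz": 0,"roll": 0,"jaw": 1},{"dx": 0,"dy": 0,"dz": 0,"roll": 0,"jaw": 1},{"dx": 0,"dy": 0,"dz": 0,"roll": 0,"jaw": 1},{"dx": 0,"dy": 0,"dz": 0,"roll": 0,"jaw": 1}]' --force 15

```text
time_s: 3.67
ee_pos: [0.5552, 0.2654, 0.0552]
eef_rot: [3.141, 0.0, -2.867]
force: [-0.6, 1.7, 0.4]
grip_width: 0.0445
grip_force: 15.1
```

>>> send_rows --rows '[{"dx": 1.5,"dy": 0,"dz": -2.6,"roll": 0,"jaw": 1},{"dx": 1.5,"dy": 0,"dz": -2.6,"roll": 0,"jaw": 1},{"dx": 1.5,"dy": 0,"dz": -2.6,"roll": 0,"jaw": 1},{"dx": 2,"dy": 0,"dz": -3.46,"roll": 0,"jaw": 1},{"dx": 2,"dy": 0,"dz": -3.46,"roll": 0,"jaw": 1},{"dx": 2,"dy": 0,"dz": -3.46,"roll": 0,"jaw": 1},{"dx": 2,"dy": 0,"dz": -3.46,"roll": 0,"jaw": 1},{"dx": 2,"dy": 0,"dz": -3.46,"roll": 0,"jaw": 1},{"dx": 0,"dy": 0,"dz": -8,"roll": 0,"jaw": 1},{"dx": 0,"dy": 0,"dz": -16,"roll": 0,"jaw": 1},{"dx": 0,"dy": 0,"dz": -16,"roll": 0,"jaw": 1},{"dx": 0,"dy": 0,"dz": 0,"roll": 0,"jaw": 1}]'

```text
time_s: 4.67
ee_pos: [0.5425, 0.262, 0.1239]
eef_rot: [3.141, 0.005, -2.867]
force: [0.2, -0.7, -0.4]
grip_width: 0.0447
grip_force: 15.0
```

```bash
sed 's/<.1)&/<.16)\&/; s/-.56,/-o["ee_pos"][0],/;s/-.267)<.05/-o["ee_pos"][1])<.05/' m.py > m2.py; python3 m2.py w4 | head -5
```

```text
[0.54249446 0.26196623 0.12392412] [ 3.14105068  0.00482166 -2.86722277] [ 3.89082846e-01  4.86685558e-01  1.45817577e+00 -1.45134866e-05
  1.19187932e+00 -1.45607934e+00] 4.6667
5160
4398 n [-0.485 -0.137  0.864] tilt 30.2 az 15.8 [0.5429 0.2622 0.1321]
((-0.06638941168785095, 0.8403110504150391), 22.704675674438477) c [0.5423 0.2619 0.1317]
```

View pics/w4.png

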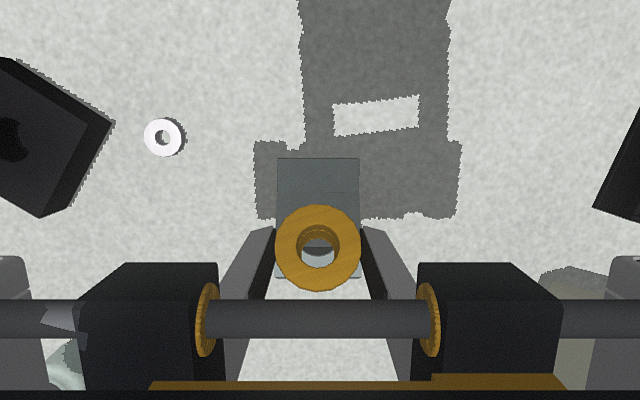

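The picture shows the sleeve held between the pads with its mouth at about (318,247), still tilted 30°. I'll go over the block.

>>> send_rows --rows '[{"dx": 2,"dy": -10,"dz": 0,"roll": 0,"jaw": 1},{"dx": 5,"dy": -20,"dz": 0,"roll": 0,"jaw": 1},{"dx": 7,"dy": -26,"dz": 0,"roll": 0,"jaw": 1},{"dx": 7,"dy": -26,"dz": 0,"roll": 0,"jaw": 1},{"dx": 7,"dy": -26,"dz": 0,"roll": 0,"jaw": 1},{"dx": 7,"dy": -26,"dz": 0,"roll": 0,"jaw": 1},{"dx": 7,"dy": -26,"dz": 0,"roll": 0,"jaw": 1},{"dx": 7,"dy": -26,"dz": 0,"roll": 0,"jaw": 1},{"dx": 7,"dy": -26,"dz": 0,"roll": 0,"jaw": 1},{"dx": 6.7,"dy": -22,"dz": 0,"roll": 0,"jaw": 1},{"dx": 0,"dy": 0,"dz": 0,"roll": 0,"jaw": 1},{"dx": 0,"dy": 0,"dz": 0,"roll": 0,"jaw": 1}]'

```text
time_s: 5.72
ee_pos: [0.5437, 0.018, 0.1194]
eef_rot: [3.141, -0.002, -2.87]
force: [0.2, 0.2, 0.2]
grip_width: 0.0446
grip_force: 15.0
```

```bash
python3 m2.py w5 | head -5
python3 - <<'E'
from h import *
d=np.load("w5.npz"); W=d["W"]; f=d["f"].astype(int)
b=(np.hypot(W[...,0]-.56,W[...,1]-.024)<.08)&(abs(W[...,2]-.032)<.003)
print(b.sum(),cv2.minAreaRect((W[b][:,:2]*1000).astype(np.float32)),np.median(W[b][:,2]))
n=W[b]; print(n[:,:2].min(0),n[:,:2].max(0))
for i in range(2):
  for e in (n[:,i].argmin(),n[:,i].argmax()): print(n[e])
E
```

```text
[0.54367165 0.01795513 0.11937306] [ 3.14107918e+00 -1.55565826e-03 -2.86951755e+00] [-3.43306745e-02  3.73674909e-01  1.63327220e+00  2.23967352e-05
  1.13628363e+00 -1.87721115e+00] 5.7167
5185
4357 n [-0.483 -0.133  0.866] tilt 30.0 az 15.4 [0.5442 0.0183 0.1276]
((-0.10536660254001617, 0.830467700958252), 22.71647834777832) c [0.5435 0.018  0.1272]
6580 ((561.5191650390625, 23.424758911132812), (90.01997375488281, 90.5827407836914), 71.29849243164062) 0.03158142096275213
[ 0.50476073 -0.0331779 ] [0.61770979 0.07999698]
[ 0.50476073 -0.00398125  0.03100246]
[0.61770979 0.0513779  0.03145276]
[ 0.5890593  -0.0331779   0.03219926]
[0.53367362 0.07999698 0.03166125]
```

View pics/w5.png

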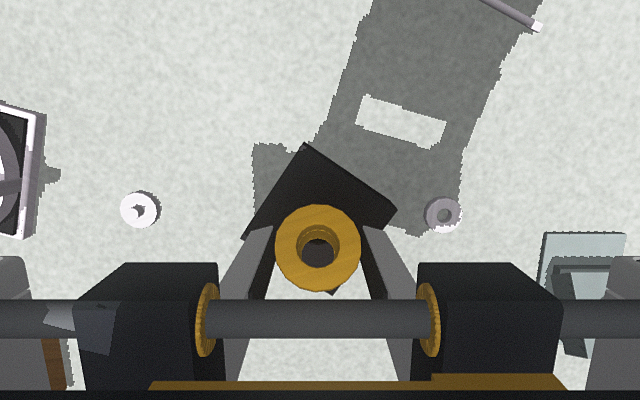

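The picture shows the tilted sleeve over the block, with the collar at (318,247) and the block's corners showing around it. The block's centre is (0.5614, 0.0234). I'll lower the tip into the robot side of the hole.

>>> send_rows --rows '[{"dx": -2.5,"dy": 0.4,"dz": 8,"roll": 0,"jaw": 1},{"dx": 0,"dy": 0,"dz": 12,"roll": 0,"jaw": 1},{"dx": 0,"dy": 0,"dz": 12,"roll": 0,"jaw": 1},{"dx": 0,"dy": 0,"dz": 12,"roll": 0,"jaw": 1},{"dx": 0,"dy": 0,"dz": 7,"roll": 0,"jaw": 1},{"dx": 0,"dy": 0,"dz": 4,"roll": 0,"jaw": 1},{"dx": 0,"dy": 0,"dz": 3,"roll": 0,"jaw": 1},{"dx": 0,"dy": 0,"dz": 3,"roll": 0,"jaw": 1},{"dx": 0,"dy": 0,"dz": 2,"roll": 0,"jaw": 1},{"dx": 0,"dy": 0,"dz": 2,"roll": 0,"jaw": 1},{"dx": 0,"dy": 0,"dz": 0,"roll": 0,"jaw": 1},{"dx": 0,"dy": 0,"dz": 0,"roll": 0,"jaw": 1}]' --force 10

```text
time_s: 6.77
ee_pos: [0.5467, 0.0203, 0.0555]
eef_rot: [-3.142, 0.0, -2.867]
force: [-0.7, 0.3, -0.6]
grip_width: 0.0448
grip_force: 10.0
```

```bash
sed -i 's/>.04)/>.03)/' m2.py; python3 m2.py w6 | head -5
```

```text
[0.54668243 0.02026151 0.05550586] [-3.14152416e+00  2.60361661e-04 -2.86730741e+00] [-2.99139215e-02  4.64128320e-01  1.67234695e+00  1.49713810e-05
  1.00484847e+00 -1.87500351e+00] 6.7667
5208
4395 n [-0.483 -0.135  0.865] tilt 30.1 az 15.6 [0.5472 0.0205 0.0637]
((-0.024247558787465096, 0.8880488872528076), 22.743757247924805) c [0.5464 0.0203 0.0632]
```

>>> send_rows --rows '[{"dx": -0.5,"dy": -1,"dz": 2,"roll": 0,"jaw": 1},{"dx": -1.5,"dy": 0,"dz": 0.3,"roll": 0,"jaw": 1},{"dx": -1.5,"dy": 0,"dz": 0.3,"roll": 0,"jaw": 1},{"dx": -1.5,"dy": 0,"dz": 0.3,"roll": 0,"jaw": 1},{"dx": -1.5,"dy": 0,"dz": 0.3,"roll": 0,"jaw": 1},{"dx": -1.5,"dy": 0,"dz": 0.3,"roll": 0,"jaw": 1},{"dx": -1.5,"dy": 0,"dz": 0.3,"roll": 0,"jaw": 1},{"dx": -1.5,"dy": 0,"dz": 0.3,"roll": 0,"jaw": 1},{"dx": 0,"dy": 0,"dz": 0,"roll": 0,"jaw": 1}]'

```text
time_s: 7.57
ee_pos: [0.5574, 0.0221, 0.0518]
eef_rot: [-3.141, -0.001, -2.867]
force: [-6.6, -2.8, 8.5]
grip_width: 0.0445
grip_force: 10.0
```

```bash
python3 m2.py w7 | head -5
```

```text
[0.55741342 0.02211829 0.05183151] [-3.14136316e+00 -8.00296324e-04 -2.86715922e+00] [-2.57748885e-02  4.90551254e-01  1.64178623e+00 -5.38364212e-04
  1.00995187e+00 -1.87071822e+00] 7.5667
5351
4549 n [-0.404 -0.118  0.907] tilt 24.9 az 16.3 [0.5552 0.0216 0.0614]
((-0.15762880444526672, 0.4862883388996124), 22.754274368286133) c [0.5548 0.0213 0.0612]
```

>>> send_rows --rows '[{"dx": -1,"dy": 0,"dz": 0,"roll": 0,"jaw": 1},{"dx": -1,"dy": 0,"dz": 0,"roll": 0,"jaw": 1},{"dx": -1,"dy": 0,"dz": 0,"roll": 0,"jaw": 1},{"dx": -1,"dy": 0,"dz": 0,"roll": 0,"jaw": 1},{"dx": -1,"dy": 0,"dz": 0,"roll": 0,"jaw": 1},{"dx": 0,"dy": 0,"dz": 0,"roll": 0,"jaw": 1}]'

```text
time_s: 8.12
ee_pos: [0.5623, 0.0235, 0.0519]
eef_rot: [-3.141, -0.0, -2.867]
force: [-5.9, -2.1, 9.4]
grip_width: 0.0446
grip_force: 10.0
```

```bash
python3 m2.py w8 | head -5
```

```text
[0.56233633 0.02352597 0.05189627] [-3.14131534e+00 -3.21773854e-04 -2.86715607e+00] [-2.30896849e-02  4.99684415e-01  1.62732599e+00 -4.23207612e-04
  1.01480863e+00 -1.86809924e+00] 8.1167
5518
4672 n [-0.316 -0.093  0.944] tilt 19.2 az 16.5 [0.5578 0.0223 0.063 ]
((-0.13190104067325592, 0.2402687817811966), 22.77692985534668) c [0.5577 0.0221 0.0629]
```

>>> send_rows --rows '[{"dx": 1,"dy": 0,"dz": -1,"roll": 0,"jaw": 1},{"dx": 2,"dy": 0,"dz": 0,"roll": 0,"jaw": 1},{"dx": 3,"dy": 0,"dz": 0,"roll": 0,"jaw": 1},{"dx": 0,"dy": 0,"dz": 1,"roll": 0,"jaw": 1},{"dx": 0,"dy": 0,"dz": 2,"roll": 0,"jaw": 1},{"dx": 0,"dy": 0,"dz": 2,"roll": 0,"jaw": 1},{"dx": 0,"dy": 0,"dz": 2,"roll": 0,"jaw": 1},{"dx": 0,"dy": 0,"dz": 1,"roll": 0,"jaw": 1},{"dx": 0,"dy": 0,"dz": 0,"roll": 0,"jaw": 1}]'

```text
time_s: 8.92
ee_pos: [0.5568, 0.0221, 0.0441]
eef_rot: [-3.142, 0.001, -2.867]
force: [2.2, 1.1, -0.1]
grip_width: 0.0445
grip_force: 10.0
```

```bash
python3 m2.py w9 | head -5
```

```text
[0.556767   0.02211336 0.0441163 ] [-3.14156091e+00  5.18345204e-04 -2.86722235e+00] [-2.60955340e-02  5.00015133e-01  1.64869186e+00  1.47009237e-04
  9.92381144e-01 -1.87134249e+00] 8.9167
6297
4662 n [-0.325 -0.092  0.941] tilt 19.8 az 15.8 [0.5523 0.0209 0.0552]
((-0.02264753170311451, 0.26682931184768677), 22.686471939086914) c [0.5521 0.0209 0.0551]
```

>>> send_rows --rows '[{"dx": -1,"dy": 0,"dz": 0,"roll": 0,"jaw": 1},{"dx": -1,"dy": 0,"dz": 0,"roll": 0,"jaw": 1},{"dx": -1,"dy": 0,"dz": 0,"roll": 0,"jaw": 1},{"dx": -1,"dy": 0,"dz": 0,"roll": 0,"jaw": 1},{"dx": -1,"dy": 0,"dz": 0,"roll": 0,"jaw": 1},{"dx": -1,"dy": 0,"dz": 0,"roll": 0,"jaw": 1},{"dx": 0,"dy": 0,"dz": 0,"roll": 0,"jaw": 1}]'

```text
time_s: 9.55
ee_pos: [0.5619, 0.0234, 0.0441]
eef_rot: [-3.142, -0.002, -2.867]
force: [-4.8, -2.6, 0.8]
grip_width: 0.0444
grip_force: 10.0
```

```bash
python3 m2.py w10 | head -5
```

```text
[0.56186503 0.02336664 0.0441244 ] [-3.14150805e+00 -1.54317313e-03 -2.86724217e+00] [-2.33090090e-02  5.10700759e-01  1.63177380e+00 -6.33739911e-04
  1.00056869e+00 -1.86811339e+00] 9.55
6387
4659 n [-0.216 -0.058  0.975] tilt 12.9 az 15.1 [0.5562 0.0218 0.0558]
((-0.07709231972694397, -0.0912594348192215), 22.72650146484375) c [0.5563 0.0218 0.0558]
```

>>> send_rows --rows '[{"dx": -1,"dy": 0,"dz": 0.3,"roll": 0,"jaw": 1},{"dx": -1,"dy": 0,"dz": 0.3,"roll": 0,"jaw": 1},{"dx": -1,"dy": 0,"dz": 0.3,"roll": 0,"jaw": 1},{"dx": -1,"dy": 0,"dz": 0.3,"roll": 0,"jaw": 1},{"dx": -1,"dy": 0,"dz": 0.3,"roll": 0,"jaw": 1},{"dx": -1,"dy": 0,"dz": 0.3,"roll": 0,"jaw": 1},{"dx": 0,"dy": 0,"dz": 0,"roll": 0,"jaw": 1}]'

```text
time_s: 10.18
ee_pos: [0.5682, 0.0253, 0.0424]
eef_rot: [-3.142, 0.0, -2.867]
force: [-2.0, -3.7, 0.4]
grip_width: 0.0446
grip_force: 10.0
```

```bash
python3 m2.py w11 | head -5
```

```text
[0.56818055 0.0252794  0.04235319] [-3.14150776e+00  5.43915796e-06 -2.86719024e+00] [-1.98964652e-02  5.24564311e-01  1.61469840e+00 -9.45359338e-05
  1.00230012e+00 -1.86504431e+00] 10.1833
7296
4564 n [-0.031 -0.003  1.   ] tilt 1.8 az 5.7 [0.5609 0.0234 0.0552]
((0.14341211318969727, -0.7321305274963379), 22.910552978515625) c [0.5616 0.0236 0.0552]
```

Upright (1.8°) and centred. I'll lower 6.5 mm, release, and back up.

>>> send_rows --rows '[{"dx": 0,"dy": 0,"dz": 1.5,"roll": 0,"jaw": 1},{"dx": 0,"dy": 0,"dz": 2,"roll": 0,"jaw": 1},{"dx": 0,"dy": 0,"dz": 2,"roll": 0,"jaw": 1},{"dx": 0,"dy": 0,"dz": 1,"roll": 0,"jaw": 1},{"dx": 0,"dy": 0,"dz": 0,"roll": 0,"jaw": 1},{"dx": 0,"dy": 0,"dz": 0,"roll": 0,"jaw": 0.2},{"dx": 0,"dy": 0,"dz": 0,"roll": 0,"jaw": -0.2},{"dx": 0,"dy": 0,"dz": 0,"roll": 0,"jaw": -0.6},{"dx": 0,"dy": 0,"dz": 0,"roll": 0,"jaw": -0.6},{"dx": 0,"dy": 0,"dz": 0,"roll": 0,"jaw": -0.6}]'

```text
time_s: 11.07
ee_pos: [0.5682, 0.0254, 0.0361]
eef_rot: [-3.142, 0.001, -2.867]
force: [0.4, 0.2, 0.0]
grip_width: 0.0674
grip_force: 0.0
```

```bash
python3 m2.py w12 | head -5
```

```text
[0.56824864 0.02538989 0.03612895] [-3.14157157e+00  6.05003691e-04 -2.86722277e+00] [-1.98114714e-02  5.33559554e-01  1.61786544e+00  1.85744669e-04
  9.89582541e-01 -1.86507961e+00] 11.0667
9953
4382 n [-0.002 -0.002  1.   ] tilt 0.2 az 54.4 [0.5608 0.0235 0.0454]
((-0.5383406281471252, -0.5161036252975464), 22.83230209350586) c [0.5615 0.0236 0.0454]
```

The sleeve is seated: mouth z 0.0454, tilt 0.2°. I'll rise, turn to grip the bail, and go to the dish.

>>> send_rows --rows '[{"dx": 0,"dy": 0,"dz": 0,"roll": 0,"jaw": -0.8},{"dx": 0,"dy": 0,"dz": -4,"roll": 0,"jaw": -0.8},{"dx": 0,"dy": 0,"dz": -15,"roll": 0,"jaw": -0.8},{"dx": 0,"dy": 0,"dz": -25,"roll": 0,"jaw": -0.8},{"dx": 0,"dy": 0,"dz": -30,"roll": 0,"jaw": -0.8},{"dx": 0,"dy": 0,"dz": -30,"roll": 0,"jaw": -0.8},{"dx": 0,"dy": 0,"dz": -30,"roll": 7,"jaw": -0.8},{"dx": 0,"dy": 0,"dz": -30,"roll": 7,"jaw": -0.8},{"dx": 0,"dy": 0,"dz": 0,"roll": 7,"jaw": -0.8},{"dx": 0,"dy": 0,"dz": 0,"roll": 7,"jaw": -0.8},{"dx": 0,"dy": 0,"dz": 0,"roll": 7,"jaw": -0.8},{"dx": 0,"dy": 0,"dz": 0,"roll": 7,"jaw": -0.8}]'

```text
time_s: 12.12
ee_pos: [0.568, 0.0253, 0.2004]
eef_rot: [3.141, 0.0, 2.677]
force: [-0.3, -0.2, 0.0]
grip_width: 0.0844
grip_force: 0.0
```

>>> send_rows --rows '[{"dx": 0,"dy": 0,"dz": 0,"roll": 7,"jaw": -0.8},{"dx": 0,"dy": 0,"dz": 0,"roll": 7,"jaw": -0.8},{"dx": 0,"dy": 0,"dz": 0,"roll": 7,"jaw": -0.8},{"dx": 0,"dy": 0,"dz": 0,"roll": 7,"jaw": -0.8},{"dx": 0,"dy": 0,"dz": 0,"roll": 7,"jaw": -0.8},{"dx": 0,"dy": 0,"dz": 0,"roll": 7,"jaw": -0.8},{"dx": 0,"dy": 0,"dz": 0,"roll": 7,"jaw": -0.8},{"dx": 0,"dy": 0,"dz": 0,"roll": 0.7,"jaw": -0.8},{"dx": 0,"dy": 0,"dz": 0,"roll": 0,"jaw": -0.8},{"dx": -15,"dy": 3,"dz": 0,"roll": 0,"jaw": -0.8},{"dx": -30,"dy": 4,"dz": 0,"roll": 0,"jaw": -0.8},{"dx": -30,"dy": 4,"dz": 0,"roll": 0,"jaw": -0.8}]'

```text
time_s: 13.12
ee_pos: [0.5974, -0.0458, 0.2003]
eef_rot: [3.141, 0.0, 1.821]
force: [0.4, -0.2, -0.3]
grip_width: 0.0847
grip_force: 0.0
```

>>> send_rows --rows '[{"dx": -30,"dy": 4,"dz": 0,"roll": 0,"jaw": -0.8},{"dx": -30,"dy": 4,"dz": 0,"roll": 0,"jaw": -0.8},{"dx": -30,"dy": 4,"dz": 0,"roll": 0,"jaw": -0.8},{"dx": -30,"dy": 4,"dz": 0,"roll": 0,"jaw": -0.8},{"dx": -20,"dy": 1,"dz": 0,"roll": 0,"jaw": -0.8},{"dx": -10,"dy": 0,"dz": 0,"roll": 0,"jaw": -0.8},{"dx": 0,"dy": 0,"dz": 0,"roll": 0,"jaw": -0.8},{"dx": 0,"dy": 0,"dz": 0,"roll": 0,"jaw": -0.8},{"dx": 0,"dy": 0,"dz": 0,"roll": 0,"jaw": -0.8}]'

```text
time_s: 13.87
ee_pos: [0.6496, -0.1852, 0.2001]
eef_rot: [3.142, -0.0, 1.817]
force: [-0.7, -0.9, 0.1]
grip_width: 0.0845
grip_force: 0.0
```

Run:
```python
from h import *
o=get_obs(); print(o['ee_pos'],o['eef_rot'],o['qpos'],o['time_s'])
f,W=shot("wrist"); save(f,"d1.png"); np.savez("d1",f=f,W=W)
z=W[...,2]; nr=np.hypot(W[...,0]-.595,W[...,1]+.27)<.1
b=nr&(z>.105)&(z<.12)
P=(W[b][:,:2]*1000).astype(np.float32); print(b.sum(),cv2.minAreaRect(P),cv2.fitLine(P,cv2.DIST_HUBER,0,.01,.01).ravel(),np.median(z[b]))
for a,c in((.012,.018),(.028,.042)):
    s=nr&(z>a)&(z<c); print(s.sum(),cv2.minAreaRect((W[s][:,:2]*1000).astype(np.float32)))
```

```text
[ 0.64959853 -0.18520193  0.20012654] [ 3.14151409e+00 -1.17140148e-04  1.81723428e+00] [-3.32000158e-01  5.92602451e-01  1.11673723e+00  1.42401724e-04
  1.43225123e+00 -5.78457772e-01] 13.8667
943 ((596.3798217773438, -271.4800720214844), (12.098819732666016, 120.0588607788086), 0.1337609589099884) [ 1.4098730e-02  9.9990058e-01  5.9880017e+02 -2.5616177e+02] 0.1121556591819914
594 ((594.9125366210938, -269.7211608886719), (108.53880310058594, 108.17723846435547), 89.26136779785156)
1665 ((609.4818725585938, -274.35986328125), (105.82239532470703, 138.9912109375), 57.93558883666992)
```

View pics/d1.png

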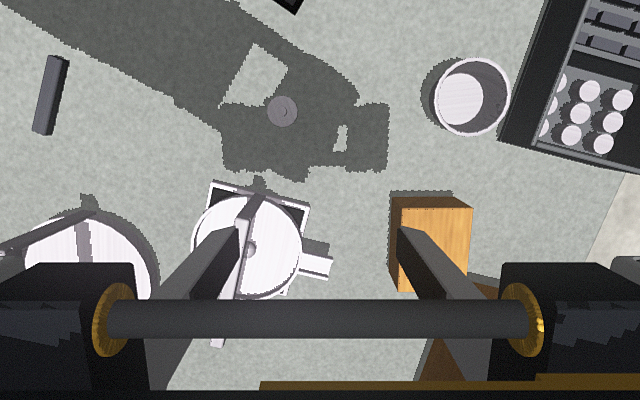

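The picture shows the white dish on its stand at about (248,245), the ball at its centre, the bail running up the image and the spout to the right. The yaw is still 14° short, so I'll correct that and go above the bail first.

>>> send_rows --rows '[{"dx": 0,"dy": 0,"dz": 0,"roll": 7.05,"jaw": -0.8},{"dx": 0,"dy": 0,"dz": 0,"roll": 7.05,"jaw": -0.8},{"dx": -17.3,"dy": -10.6,"dz": 0,"roll": 0,"jaw": -0.8},{"dx": -17.3,"dy": -10.6,"dz": 0,"roll": 0,"jaw": -0.8},{"dx": -17.3,"dy": -10.6,"dz": 0,"roll": 0,"jaw": -0.8},{"dx": -17.3,"dy": -10.6,"dz": 0,"roll": 0,"jaw": -0.8},{"dx": -17.3,"dy": -10.6,"dz": 0,"roll": 0,"jaw": -0.8},{"dx": 0,"dy": 0,"dz": 15,"roll": 0,"jaw": -0.8},{"dx": 0,"dy": 0,"dz": 25,"roll": 0,"jaw": -0.8},{"dx": 0,"dy": 0,"dz": 20,"roll": 0,"jaw": -0.8},{"dx": 0,"dy": 0,"dz": 0,"roll": 0,"jaw": -0.8},{"dx": 0,"dy": 0,"dz": 0,"roll": 0,"jaw": -0.8}]'

```text
time_s: 14.92
ee_pos: [0.5966, -0.2717, 0.1401]
eef_rot: [-3.141, -0.001, 1.571]
force: [0.2, -0.8, 0.3]
grip_width: 0.085
grip_force: 0.0
```

Run:
```python
from h import *
o=get_obs(); print(o['ee_pos'],np.degrees(o['eef_rot']),o['time_s'])
f,W=shot("wrist"); np.savez("d2",f=f,W=W)
z=W[...,2]; nr=(abs(W[...,0]-.596)<.02)&(abs(W[...,1]+.271)<.07)
b=nr&(z>.105)&(z<.12)
P=(W[b][:,:2]*1000).astype(np.float32); print(b.sum(),cv2.minAreaRect(P),np.median(z[b]))
```

```text
[ 0.59655519 -0.27173485  0.14005426] [-1.79947433e+02 -3.11792106e-02  8.99943089e+01] 14.9167
3357 ((596.168701171875, -266.6466064453125), (12.028849601745605, 108.87586212158203), 0.07582773268222809) 0.11235414951400001
```

>>> send_rows --rows '[{"dx": 0,"dy": -0.3,"dz": 12,"roll": 0,"jaw": -0.8},{"dx": 0,"dy": 0,"dz": 18,"roll": 0,"jaw": -0.8},{"dx": 0,"dy": 0,"dz": 14,"roll": 0,"jaw": -0.8},{"dx": 0,"dy": 0,"dz": 9.5,"roll": 0,"jaw": -0.8},{"dx": 0,"dy": 0,"dz": 0,"roll": 0,"jaw": 0},{"dx": 0,"dy": 0,"dz": 0,"roll": 0,"jaw": 0.6},{"dx": 0,"dy": 0,"dz": 0,"roll": 0,"jaw": 0.6},{"dx": 0,"dy": 0,"dz": 0,"roll": 0,"jaw": 0.6},{"dx": 0,"dy": 0,"dz": 0,"roll": 0,"jaw": 0.6},{"dx": 0,"dy": 0,"dz": 0,"roll": 0,"jaw": 0.65},{"dx": 0,"dy": 0,"dz": 0,"roll": 0,"jaw": 0.68},{"dx": 0,"dy": 0,"dz": 0,"roll": 0,"jaw": 0.7}]'

```text
time_s: 15.97
ee_pos: [0.5963, -0.2727, 0.0866]
eef_rot: [3.141, 0.0, 1.569]
force: [-0.2, -0.6, -0.5]
grip_width: 0.0345
grip_force: 0.0
```

>>> send_rows --rows '[{"dx": 0,"dy": 0,"dz": 0,"roll": 0,"jaw": 0.71},{"dx": 0,"dy": 0,"dz": 0,"roll": 0,"jaw": 0.72},{"dx": 0,"dy": 0,"dz": 0,"roll": 0,"jaw": 0.73},{"dx": 0,"dy": 0,"dz": 0,"roll": 0,"jaw": 0.74},{"dx": 0,"dy": 0,"dz": 0,"roll": 0,"jaw": 0.75},{"dx": 0,"dy": 0,"dz": 0,"roll": 0,"jaw": 0.76},{"dx": 0,"dy": 0,"dz": 0,"roll": 0,"jaw": 0.78},{"dx": 0,"dy": 0,"dz": 0,"roll": 0,"jaw": 0.8},{"dx": 0,"dy": 0,"dz": 0,"roll": 0,"jaw": 1},{"dx": 0,"dy": 0,"dz": 0,"roll": 0,"jaw": 1},{"dx": 0,"dy": 0,"dz": 0,"roll": 0,"jaw": 1},{"dx": 0,"dy": 0,"dz": 0,"roll": 0,"jaw": 1}]'

```text
time_s: 16.97
ee_pos: [0.5962, -0.2726, 0.0863]
eef_rot: [-3.141, -0.0, 1.569]
force: [-0.6, 0.1, -0.7]
grip_width: 0.0119
grip_force: 10.0
```

>>> send_rows --rows '[{"dx": 0,"dy": 0,"dz": 0,"roll": 0,"jaw": 1},{"dx": 0,"dy": 0,"dz": 0,"roll": 0,"jaw": 1},{"dx": 0,"dy": 0,"dz": 0,"roll": 0,"jaw": 1}]' --force 45

```text
time_s: 17.22
ee_pos: [0.5963, -0.2726, 0.0863]
eef_rot: [-3.142, -0.0, 1.569]
force: [-0.9, -0.1, -2.5]
grip_width: 0.0115
grip_force: 45.0
```

>>> send_rows --rows '[{"dx": 0,"dy": 0,"dz": -0.5,"roll": 0,"jaw": 1},{"dx": 0,"dy": 0,"dz": -1,"roll": 0,"jaw": 1},{"dx": 0,"dy": 0,"dz": -2,"roll": 0,"jaw": 1},{"dx": 0,"dy": 0,"dz": -3,"roll": 0,"jaw": 1},{"dx": 0,"dy": 0,"dz": -4,"roll": 0,"jaw": 1},{"dx": 0,"dy": 0,"dz": -5,"roll": 0,"jaw": 1},{"dx": 0,"dy": 0,"dz": -6,"roll": 0,"jaw": 1},{"dx": 0,"dy": 0,"dz": -7,"roll": 0,"jaw": 1},{"dx": 0,"dy": 0,"dz": -7,"roll": 0,"jaw": 1},{"dx": 0,"dy": 0,"dz": -7,"roll": 0,"jaw": 1},{"dx": 0,"dy": 0,"dz": -7,"roll": 0,"jaw": 1},{"dx": 0,"dy": 0,"dz": -7,"roll": 0,"jaw": 1}]'

```text
time_s: 18.22
ee_pos: [0.5963, -0.2727, 0.1438]
eef_rot: [3.141, 0.0, 1.569]
force: [-0.9, 0.3, -3.7]
grip_width: 0.0118
grip_force: 45.0
```

>>> send_rows --rows '[{"dx": 0,"dy": 0,"dz": -7,"roll": 0,"jaw": 1},{"dx": 0,"dy": 0,"dz": -7,"roll": 0,"jaw": 1},{"dx": 0,"dy": 0,"dz": -6,"roll": 0,"jaw": 1},{"dx": 0,"dy": 0,"dz": -5,"roll": 0,"jaw": 1},{"dx": 0,"dy": 0,"dz": -4,"roll": 0,"jaw": 1},{"dx": 0,"dy": 0,"dz": -3,"roll": 0,"jaw": 1},{"dx": 0,"dy": 0,"dz": -2,"roll": 0,"jaw": 1},{"dx": 0,"dy": 0,"dz": -1,"roll": 0,"jaw": 1},{"dx": 0,"dy": 0,"dz": -0.5,"roll": 0,"jaw": 1},{"dx": 0,"dy": 0,"dz": 0,"roll": 0,"jaw": 1},{"dx": 0,"dy": 0,"dz": 0,"roll": 0,"jaw": 1},{"dx": 0,"dy": 0,"dz": 0,"roll": 0,"jaw": 1}]'

```text
time_s: 19.22
ee_pos: [0.5962, -0.2726, 0.1782]
eef_rot: [-3.141, -0.0, 1.569]
force: [0.1, 0.2, -3.7]
grip_width: 0.0115
grip_force: 45.0
```

```bash
cat > dd.py <<'E'
from h import *
import sys
o=get_obs(); p=o['ee_pos']; print(p,np.degrees(o['eef_rot']),o['qpos'],o['time_s'],o['grip_width'])
for n in ("wrist","top"):
    f,W=shot(n); save(f,sys.argv[1]+n+".png"); np.savez(sys.argv[1]+n,f=f,W=W)
    z=W[...,2]; b=(np.hypot(W[...,0]-p[0],W[...,1]-p[1])<.13)&(z>p[2]-.071-.03)&(z<p[2]-.071+.03)
    b&=f.min(-1)>110
    P=W[b]; print(n,b.sum(),P.min(0).round(3),P.max(0).round(3))
E
python3 dd.py e1
```

```text
[ 0.596244   -0.27261035  0.17823367] [-1.79982672e+02 -8.03176440e-03  8.99194731e+01] [-4.84684028e-01  5.59362078e-01  1.21815811e+00 -1.67620827e-05
  1.36440539e+00 -4.83275151e-01] 19.2167 0.011489824975054169
wrist 14679 [ 0.539 -0.328  0.113] [ 0.687 -0.215  0.13 ]Traceback (most recent call last):
  File "dd.py", line 8, in <module>
    P=W[b]; print(n,b.sum(),P.min(0).round(3),P.max(0).round(3))
                            ~~~~~^^^
    return umr_minimum(a, axis, None, out, keepdims, initial, where)
ValueError: zero-size array to reduction operation minimum which has no identity
```

View pics/e1wrist.png

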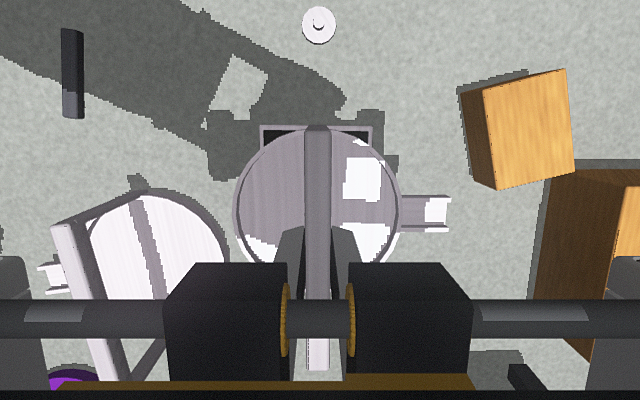

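The dish hangs clear of the stand with the spout tip at about (448,212); the bail hides the ball. I'll turn it a quarter turn smoothly.

>>> send_rows --rows '[{"dx": 0,"dy": 0,"dz": 0,"roll": -0.5,"jaw": 1},{"dx": 0,"dy": 0,"dz": 0,"roll": -1,"jaw": 1},{"dx": 0,"dy": 0,"dz": 0,"roll": -1.5,"jaw": 1},{"dx": 0,"dy": 0,"dz": 0,"roll": -2,"jaw": 1},{"dx": 0,"dy": 0,"dz": 0,"roll": -2.5,"jaw": 1},{"dx": 0,"dy": 0,"dz": 0,"roll": -3,"jaw": 1},{"dx": 0,"dy": 0,"dz": 0,"roll": -3.5,"jaw": 1},{"dx": 0,"dy": 0,"dz": 0,"roll": -4,"jaw": 1},{"dx": 0,"dy": 0,"dz": 0,"roll": -4,"jaw": 1},{"dx": 0,"dy": 0,"dz": 0,"roll": -4,"jaw": 1},{"dx": 0,"dy": 0,"dz": 0,"roll": -4,"jaw": 1},{"dx": 0,"dy": 0,"dz": 0,"roll": -4,"jaw": 1}]'

```text
time_s: 20.32
ee_pos: [0.5963, -0.2727, 0.1785]
eef_rot: [-3.142, 0.0, 2.167]
force: [-0.3, 0.5, -3.3]
grip_width: 0.0119
grip_force: 45.0
```

>>> send_rows --rows '[{"dx": 0,"dy": 0,"dz": 0,"roll": -4,"jaw": 1},{"dx": 0,"dy": 0,"dz": 0,"roll": -4,"jaw": 1},{"dx": 0,"dy": 0,"dz": 0,"roll": -4,"jaw": 1},{"dx": 0,"dy": 0,"dz": 0,"roll": -4,"jaw": 1},{"dx": 0,"dy": 0,"dz": 0,"roll": -4,"jaw": 1},{"dx": 0,"dy": 0,"dz": 0,"roll": -4,"jaw": 1},{"dx": 0,"dy": 0,"dz": 0,"roll": -4,"jaw": 1},{"dx": 0,"dy": 0,"dz": 0,"roll": -4,"jaw": 1},{"dx": 0,"dy": 0,"dz": 0,"roll": -4,"jaw": 1},{"dx": 0,"dy": 0,"dz": 0,"roll": -4,"jaw": 1},{"dx": 0,"dy": 0,"dz": 0,"roll": -3.5,"jaw": 1},{"dx": 0,"dy": 0,"dz": 0,"roll": -3,"jaw": 1}]'

```text
time_s: 21.32
ee_pos: [0.5963, -0.2727, 0.1784]
eef_rot: [-3.142, -0.0, 2.979]
force: [0.3, 0.2, -2.8]
grip_width: 0.0116
grip_force: 45.0
```

>>> send_rows --rows '[{"dx": 0,"dy": 0,"dz": 0,"roll": -2.5,"jaw": 1},{"dx": 0,"dy": 0,"dz": 0,"roll": -2.5,"jaw": 1},{"dx": 0,"dy": 0,"dz": 0,"roll": -2,"jaw": 1},{"dx": 0,"dy": 0,"dz": 0,"roll": -1.5,"jaw": 1},{"dx": 0,"dy": 0,"dz": 0,"roll": -1,"jaw": 1},{"dx": 0,"dy": 0,"dz": 0,"roll": 0,"jaw": 1},{"dx": 0,"dy": 0,"dz": 0,"roll": 0,"jaw": 1},{"dx": 0,"dy": 0,"dz": 0,"roll": 0,"jaw": 1}]'

```text
time_s: 21.98
ee_pos: [0.5963, -0.2727, 0.1784]
eef_rot: [-3.142, 0.0, 3.14]
force: [-0.4, -0.9, -3.1]
grip_width: 0.0116
grip_force: 45.0
```

```bash
sed -i 's/P=W\[b\]; p/P=W[b]\n    if len(P): p/' dd.py; python3 dd.py e2
```

```text
[ 0.59628663 -0.27266165  0.17844808] [-1.79999163e+02  2.57348325e-05  1.79892320e+02] [-4.84724542e-01  5.59134166e-01  1.21800631e+00 -1.30033994e-05
  1.36444500e+00 -2.05363883e+00] 21.9833 0.011584966936150774
wrist 14531 [ 0.54  -0.33   0.113] [ 0.654 -0.182  0.13 ]
```

>>> send_rows --rows '[{"dx": 0.1,"dy": 0.5,"dz": 0,"roll": 0,"jaw": 1},{"dx": 0.25,"dy": 1.5,"dz": 0,"roll": 0,"jaw": 1},{"dx": 0.4,"dy": 2.5,"dz": 0,"roll": 0,"jaw": 1},{"dx": 0.6,"dy": 3.5,"dz": 0,"roll": 0,"jaw": 1},{"dx": 0.75,"dy": 4.5,"dz": 0,"roll": 0,"jaw": 1},{"dx": 0.95,"dy": 5.5,"dz": 0,"roll": 0,"jaw": 1},{"dx": 1.1,"dy": 6.5,"dz": 0,"roll": 0,"jaw": 1},{"dx": 1.3,"dy": 7.5,"dz": 0,"roll": 0,"jaw": 1},{"dx": 1.45,"dy": 8.5,"dz": 0,"roll": 0,"jaw": 1},{"dx": 1.6,"dy": 9.5,"dz": 0,"roll": 0,"jaw": 1},{"dx": 1.6,"dy": 9.5,"dz": 0,"roll": 0,"jaw": 1},{"dx": 1.6,"dy": 9.5,"dz": 0,"roll": 0,"jaw": 1}]'

```text
time_s: 23.08
ee_pos: [0.5845, -0.2025, 0.1785]
eef_rot: [-3.142, 0.0, 3.14]
force: [-0.3, 1.0, -2.4]
grip_width: 0.0113
grip_force: 45.0
```

>>> send_rows --rows '[{"dx": 1.6,"dy": 9.5,"dz": 0,"roll": 0,"jaw": 1},{"dx": 1.6,"dy": 9.5,"dz": 0,"roll": 0,"jaw": 1},{"dx": 1.6,"dy": 9.5,"dz": 0,"roll": 0,"jaw": 1},{"dx": 1.6,"dy": 9.5,"dz": 0,"roll": 0,"jaw": 1},{"dx": 1.6,"dy": 9.5,"dz": 0,"roll": 0,"jaw": 1},{"dx": 1.6,"dy": 9.5,"dz": 0,"roll": 0,"jaw": 1},{"dx": 1.6,"dy": 9.5,"dz": 0,"roll": 0,"jaw": 1},{"dx": 1.6,"dy": 9.5,"dz": 0,"roll": 0,"jaw": 1},{"dx": 1.6,"dy": 9.5,"dz": 0,"roll": 0,"jaw": 1},{"dx": 1.6,"dy": 9.5,"dz": 0,"roll": 0,"jaw": 1},{"dx": 1.45,"dy": 8.5,"dz": 0,"roll": 0,"jaw": 1},{"dx": 1.3,"dy": 7.5,"dz": 0,"roll": 0,"jaw": 1}]'

```text
time_s: 24.08
ee_pos: [0.5659, -0.0917, 0.1785]
eef_rot: [-3.142, 0.0, 3.14]
force: [0.8, 0.6, -3.0]
grip_width: 0.0118
grip_force: 45.0
```

>>> send_rows --rows '[{"dx": 1.1,"dy": 6.5,"dz": 0,"roll": 0,"jaw": 1},{"dx": 0.95,"dy": 5.5,"dz": 0,"roll": 0,"jaw": 1},{"dx": 0.75,"dy": 4.5,"dz": 0,"roll": 0,"jaw": 1},{"dx": 0.6,"dy": 3.5,"dz": 0,"roll": 0,"jaw": 1},{"dx": 0.4,"dy": 2.5,"dz": 0,"roll": 0,"jaw": 1},{"dx": 0.25,"dy": 1.5,"dz": 0,"roll": 0,"jaw": 1},{"dx": 0.1,"dy": 0.5,"dz": 0,"roll": 0,"jaw": 1},{"dx": 0,"dy": 0,"dz": 0,"roll": 0,"jaw": 1},{"dx": 0,"dy": 0,"dz": 0,"roll": 0,"jaw": 1},{"dx": 0,"dy": 0,"dz": 0,"roll": 0,"jaw": 1},{"dx": 0,"dy": 0,"dz": 0,"roll": 0,"jaw": 1},{"dx": 0,"dy": 0,"dz": 0,"roll": 0,"jaw": 1}]'

```text
time_s: 25.08
ee_pos: [0.562, -0.0682, 0.1784]
eef_rot: [-3.142, -0.0, 3.14]
force: [-0.3, 0.6, -3.1]
grip_width: 0.0118
grip_force: 45.0
```

```bash
python3 dd.py e3
```

```text
[ 0.56196396 -0.06821525  0.17840828] [-1.79998748e+02 -4.98440003e-03  1.79910717e+02] [-1.85477590e-01  3.58218309e-01  1.50803563e+00 -3.90818802e-05
  1.27542025e+00 -1.75470426e+00] 25.0833 0.011771080183698358
wrist 14834 [ 0.506 -0.126  0.113] [0.619 0.022 0.13 ]
top 135 [ 0.513 -0.124  0.114] [ 0.588 -0.103  0.13 ]
```

>>> send_rows --rows '[{"dx": 0,"dy": 0.3,"dz": 1,"roll": 0,"jaw": 1},{"dx": 0.2,"dy": 0.4,"dz": 2,"roll": 0,"jaw": 1},{"dx": 0.2,"dy": 0.4,"dz": 3,"roll": 0,"jaw": 1},{"dx": 0,"dy": 0,"dz": 4,"roll": 0,"jaw": 1},{"dx": 0,"dy": 0,"dz": 5,"roll": 0,"jaw": 1},{"dx": 0,"dy": 0,"dz": 5,"roll": 0,"jaw": 1},{"dx": 0,"dy": 0,"dz": 5,"roll": 0,"jaw": 1},{"dx": 0,"dy": 0,"dz": 5,"roll": 0,"jaw": 1},{"dx": 0,"dy": 0,"dz": 4.5,"roll": 0,"jaw": 1},{"dx": 0,"dy": 0,"dz": 4,"roll": 0,"jaw": 1},{"dx": 0,"dy": 0,"dz": 3,"roll": 0,"jaw": 1},{"dx": 0,"dy": 0,"dz": 2,"roll": 0,"jaw": 1}]'

```text
time_s: 26.18
ee_pos: [0.5615, -0.067, 0.1345]
eef_rot: [3.142, -0.0, 3.14]
force: [-0.1, -0.8, -4.4]
grip_width: 0.0117
grip_force: 45.0
```

>>> send_rows --rows '[{"dx": 0,"dy": 0,"dz": 1,"roll": 0,"jaw": 1},{"dx": 0,"dy": 0,"dz": 0,"roll": 0,"jaw": 1},{"dx": 0,"dy": 0,"dz": 0,"roll": 0,"jaw": 1},{"dx": 0,"dy": 0,"dz": 0,"roll": 0,"jaw": 1},{"dx": 0,"dy": 0,"dz": 0,"roll": 0,"jaw": 1},{"dx": 0,"dy": 0,"dz": 0,"roll": 0,"jaw": 1}]'

```text
time_s: 26.68
ee_pos: [0.5617, -0.067, 0.1341]
eef_rot: [-3.142, 0.0, 3.14]
force: [-0.5, -0.8, -3.1]
grip_width: 0.0115
grip_force: 45.0
```

```bash
python3 dd.py e4
python3 - <<'E'
from h import *
d=np.load("e4wrist.npz"); W=d["W"]; z=W[...,2]; x=W[...,0]; y=W[...,1]
s=(abs(x-.5615)<.02)&(y>0.0)&(y<.035)&(z>.065)&(z<.09)
P=W[s]; print(s.sum(),P.min(0),P.max(0), "floor z",np.median(z[s&(abs(x-.5615)<.007)&(y>.01)]))
r=np.hypot(x-.5615,y+.067); 
m=(r>.0555)&(r<.0585)&(z>.08)&(z<.088); A=np.c_[x[m]-.5615,y[m]+.067,np.ones(m.sum())]; k=np.linalg.lstsq(A,z[m],rcond=None)[0]; print(m.sum(),"tilt deg",np.degrees(k[:2]),k[2])
m=(r>.02)&(r<.05)&(z>.066)&(z<.08); A=np.c_[x[m]-.5615,y[m]+.067,np.ones(m.sum()),r[m]]; k=np.linalg.lstsq(A,z[m],rcond=None)[0]; print(m.sum(),"floor tilt",np.degrees(k[:2]),k[2:])
f,W=shot("scene"); save(f,"fs.png",(250,160,490,320),3)
E
```

```text
[ 0.56165376 -0.06700565  0.13410148] [-1.79996868e+02  1.41214729e-02  1.79920881e+02] [-1.83486154e-01  4.00914159e-01  1.55753221e+00 -9.85215115e-06
  1.18289400e+00 -1.75289786e+00] 26.6833 0.01148371548027896
wrist 14910 [ 0.505 -0.125  0.069] [0.619 0.023 0.086]
top 113 [ 0.514 -0.122  0.07 ] [ 0.573 -0.102  0.087]
1224 [5.49923832e-01 7.33519521e-06 7.29046927e-02] [0.57438133 0.02328018 0.08400777] floor z 0.07525759283348304
1037 tilt deg [-0.0338649  -0.23253381] 0.08341564481021586
8500 floor tilt [-0.06567304 -0.24865149] [0.06969516 0.08459089]
```

View pics/fs.png

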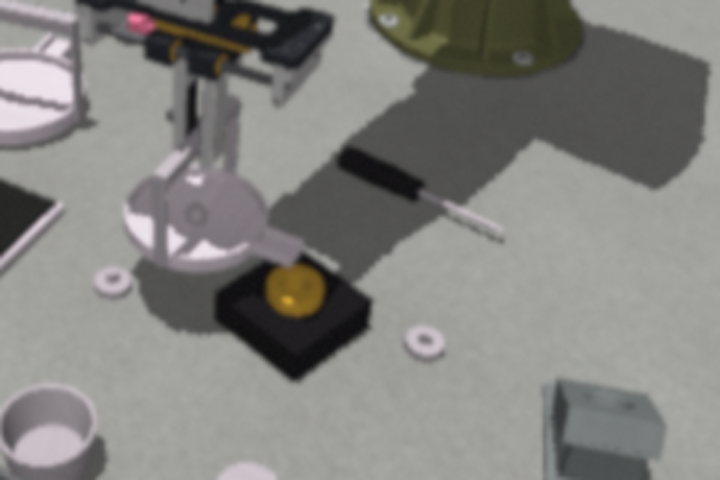

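The picture shows the dish level with the ball in its middle at (195,213) and the spout over the seated sleeve at (295,290). The spout tip measures about (0.562, 0.0235, 0.0755), about 30 mm above the mouth.

```bash
python3 -c "
from station import *
print(hand_in())"
```

```text
the job is handed in; nothing more can be done
None
```

The job is handed in: the sleeve is seated upright in the block with its collar on top. The dish was lifted clear, turned a quarter turn, and is held still and level with the ball in the middle, its spout tip about 30 mm above the sleeve's mouth and centred to about 1 mm. The arm clock was at about 27 s of the 70 s allowed, and no verdict was returned.

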